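# Undo the quarter-turn fasteners and take the cover off the control box

### The arm

A 7-joint arm with a two-finger parallel gripper is mounted at the origin on a cart in front of the work surface, level with it; the furniture and walls round the work are solid. World frame = base frame: x ahead of the robot, y to its left, z up, the work surface at z = 0. Lengths are in m, angles in rad, forces in N, time in s.
With the tool pointing down it reaches from about 0.4 to 0.85 m from the base axis. Payload 10.4 kg.
Tool frame: the origin (TCP) lies between the finger pads; the fingertips stand 22 mm ahead of it and the grasp point (between the pads) lies 3 mm ahead of it; z points along the fingers, y is the line along which they close (so a half turn about z gives the same grasp; the last joint's range is limited). The gripper opens to 85 mm and grips with 20 to 120 N. Pads are 22 mm wide; open, the fingers measure 114 mm over their backs; the gripper's body (76 mm by 85 mm) begins 54 mm behind the grasp point. The pads swing forward as they close: fully open they stand 13 mm farther back than shut.
Start: joints at [1.193, 0.332, -0.065, 1.46, 0.022, 1.35, -0.088], TCP at [0.217, -0.586, 0.253] pointing down, gripper open.
Joint ranges: [-2.6, 2.6], [-0.5, 2.12], [-1.47, 1.34], [0.16, 2.42], [-1.27, 4.41], [0.06, 2.06], [-2.6, 2.6]. Speed limits (rad/s): [2.22, 2.22, 2.79, 2.79, 3.14, 3.14, 3.14].

### API

Orientations are given as a unit quaternion [x, y, z, w].
In Python, from workcell import manip, camera, ticket, boxes_of, outline_of gives the robot as it stands.
- The arm moves only by the tool carry_out, never from a script. Its argument "deltas" is a list of rows, each a list of 5 numbers: the shift along the tool's x, y, z as a fraction of full scale, then the turn about the tool's z as a fraction of full scale, then the opening, from -1 (shut) to 1 (fully open), so that 0 is half open. In form: [[tx, ty, tz, spin, gripper], ...]. A call has 1 to 20 rows; each row is the pose to reach, as a shift and turn from the pose commanded when the call began, along the tool's axes at that moment; what a row does not reach only later rows make up. Full scale, the value 1, is 150 mm for a shift and 30 degrees for a turn. A row lasts 1/8 s, in which the tool goes at most 62.5 mm and 10.7 degrees, less where a joint would pass 70% of its speed; a pose out of reach is approached as far as the arm can. A call with a number of a shift or a turn outside -1 to 1 is refused whole. A call with a gripper value outside its range is refused whole. The fingers move at their own pace and stop on an object; "force" is the grip in N (left out, the last holds). Time passes only in rows, so rows that repeat a pose let the fingers close. It gives the time, the measured TCP pose, the force, the opening and the grip force at its end, in the units of the state.
- manip.get_obs(): the state, without advancing time (a new reading comes with each control period).
- camera(name): name is "scene" or "top"; returns a dict with "img" (400x640x3 uint8, red, green, blue), "depth" (400x640 float32, m along the optical axis (not along the pixel's ray), 0 where there is no reading), "vertical_fov" (degrees; the focal length in pixels is half the picture's height over the tangent of half this angle, whatever the lens; pixels are square), "cx", "cy" (the principal point, pixels), "R" (3x3) and "t" (3): a world point X has camera coordinates R X + t. Camera axes: x right, y down, z forward; pixel columns grow to the right and rows downward; lengths in m; the calibration is good to about 2 mm. A picture is of the moment at which its call begins.
- ticket.hand_in(): hands the job in; it is judged then, once.
Trained networks look in a picture, given as the dict that the camera call returned (one of the last four; its "shot" number tells which), for a name from the list of things; names that differ only in an ending like _2 or _b are one class to them, and where a whole thing is asked for, a point or a joint stands for the part that bears it (a point fixed in the world has none). Each returns a list of dicts, best first, with "conf" (0 to 1); they miss things now and then, are a little off and sometimes report something else, mostly with a low value. They report only what shows in the picture. A call takes as long as a camera call. They do not tell look-alikes from the thing itself.
- boxes_of(query, picture): "position" ([x, y, z] in m, in world coordinates, good to about 4 mm: the middle of the surface that is visible of it).
- outline_of(query, picture): "region" (400x640 bool, what is visible of it).
The state is a dict: "clock": time; "joint_pos": joint angles; "joint_velocities": joint speeds; "tau": joint torques, N m; "position": TCP position; "ee_rot": TCP orientation; "ft_force": force on the tool from outside, world axes, zero at the start; "torque": the same for the moment, N m; "grip_width": opening from 0.0 (shut) to 1.0 (fully open); "grasp_force": force on a finger pad.
Only numpy, scipy, OpenCV 4.12 (cv2) and the standard library are available. Lean on these libraries where they do the work, as an engineer would, in place of code of your own. Each camera call takes 0.05 s, during which the arm holds its last target. There are 200 camera calls.

### The job

With the screwdriver from the stand, give both slotted fasteners on the grey box a quarter turn anticlockwise, right to their stops, then put the screwdriver back upright in its stand. Lift off the cover panel, which has a pull in its middle, set it down gently, flat and pull up, on the clear bench beside the box, and let go. Leave the loose hex key, grinding cone and buckle where they are.

Things in the scene. Friction and masses are not known exactly. Their poses are not given: they have to be found in the camera images.
- box: Grey control box fixed to the bench, 100 (x) x 170 (y) x 47 mm high, with small lugs and a short gland outside that add up to 14 mm. Origin: centre of its underside on the bench; z up, y along its long side (left). The cover lies recessed inside its rim on a ledge 41 mm up, with 2 mm play all round.
- panel: Loose aluminium cover panel, 84 (x) x 150 (y) x 4 mm, about 0.22 kg. Origin: centre of its underside; axes parallel to the box's when fitted. At y = +52 and -52 mm it has an oblong hole, 42 mm along x and 24 mm along y, through which a fastener head stands. While a head lies across its hole (along y) it holds the panel down; with both heads turned along x the panel lifts straight up.
- panel_pull (a point): Centre of the dark bar of the panel's pull, 33 mm above the panel's underside, in its middle. The bar is 12 mm wide (x), 44 mm long (y), 14 mm high (26 to 40 mm above the underside), on two posts; grip it across x. Axes as the panel.
- cam_left (a joint): Angle of the left (+y) fastener about the vertical: 0 fully locked, head across the hole; grows anticlockwise seen from above; stop at 1.57, released. Starts between 0 and 0.3. Stiff: 0.05 N m; stays where it is left.
- cam_right (a joint): The same for the right (-y) fastener.
- cam_left_slot (a point): Middle of the floor of the left fastener's slot, 52 mm above the bench, on its turning axis, at box x = 0, y = +52 mm. x axis along the slot, z up; turns with the fastener. Steel head 34 mm long (x), 14 mm wide, from 47 to 59 mm above the bench. The slot runs along the head, open at its ends, 5 mm wide at the bottom, 7 mm deep, flared to about 8 mm at the mouth.
- cam_right_slot (a point): The same for the right fastener, at box y = -52 mm.
- stand: Grey tool stand fixed to the bench, 60 x 60 x 70 mm high. Origin: centre of its underside. A 23 mm square hole, 64 mm deep, in the middle of its top holds the screwdriver. It stands to the right of the box, farther back; in front of it the bench is clear from x = 0.41 to 0.53, from the box to y = -0.48.
- driver: Stubby flat-blade screwdriver, 125 mm long, 0.12 kg, upright in the stand. Origin: middle of the blade's end; z up the shank towards the handle, x along the blade's width. Blade 14 mm wide (x), 3 mm thick (y); round shank 9 mm; round collar 36 mm across from 55 to 59 mm above the tip; black square handle, 26 x 26 mm with sides along x and y, from 59 to 125 mm above the tip. In the stand the collar rests on the stand's top, so the tip is 15 mm above the bench.
- driver_tip (a point): Middle of the end of the screwdriver's blade; axes as the screwdriver.
- hex_key: Loose hex key, 64 x 100 x 8 mm, bystander. Origin: centre of its underside. It lies left of the box; beyond it (world y over 0.14) stands a tall boot press, whose crank and black arm reach out to x = 0.24 at y = 0.25 to 0.35 and up to z = 0.39, with higher arms up to 0.55 beyond x = 0.47.
- cone: Loose reddish abrasive grinding cone, 38 mm across, 42 mm high, bystander. Origin: centre of its underside.
- buckle: Loose boot buckle, 53 x 50 x 12 mm, bystander. Origin: centre of its underside.
There are look-alikes about, which are no part of the job. Of the things like the stand, leave any that is pink; of the rest the larger one is meant.

How it is judged:
On the way, in this order (a step that is already met when the one before it is completed fails the run):
1. one fastener is turned past 1.35 rad with the screwdriver's tip in it (within 14 mm of its slot's middle) (((value of joint cam_left above 1.35 rad and distance between driver_tip and cam_left_slot below 0.014 m) or (value of joint cam_right above 1.35 rad and distance between driver_tip and cam_right_slot below 0.014 m))), for 0.05 s.
2. both fasteners are past 1.35 rad, the screwdriver's tip in one of them (value of joint each of cam_left, cam_right above 1.35 rad and (distance between driver_tip and cam_left_slot below 0.014 m or distance between driver_tip and cam_right_slot below 0.014 m)), for 0.05 s.
At the end, for the whole second after the job is handed in: Screwdriver upright in its stand (tip within 15 mm of the stand's middle, 8 to 22 mm above the bench, tilt under 0.15 rad); panel flat on the bench, pull up (underside within 10 mm of it, tilt under 0.1 rad), its centre over 80 mm from the box's; both at rest (horizontal distance between driver and stand below 0.015 m and height (world z) of driver between 0.008 and 0.022 m and angle between driver's own z axis and vertical below 0.15 rad and height (world z) of panel between -0.005 and 0.01 m and angle between panel's own z axis and vertical below 0.1 rad and horizontal distance between panel and box above 0.08 m and linear speed of each of panel, driver below 0.02 m/s); the robot touches nothing.
It fails at once if the hex key is moved more than 30 mm (distance of hex_key from where it was at the start of the episode above 0.03 m).
It fails at once if the cone is moved more than 30 mm (distance of cone from where it was at the start of the episode above 0.03 m).
It fails at once if the buckle is moved more than 30 mm (distance of buckle from where it was at the start of the episode above 0.03 m).
It fails at once if the panel is dropped or thrown down (faster than 0.7 m/s within 35 mm of the bench) (linear speed of panel above 0.7 m/s and height (world z) of panel below 0.035 m).
It also fails if it takes over 72 s, if anything falls off the work surface, if the arm or the gripper's body presses on something with over 40 N, if the wrist force passes 120 N, or if a joint passes its speed limit or range.

## Working session

There is one attempt and no reset: what is moved stays moved. The work goes in short steps, Python scripts to look and compute and a tool call to move; the robot and the scene stay as the last step left them, time stands still between calls to the robot, and variables do not carry over. Pictures are saved under pics/ and viewed, at most 10 in all, crops included, and the job is handed in when it is done.

Besides the shell and the picture viewer there is one more tool, called after "Emit:" in YAML: its name, and indented under it one key for each argument. carry_out: Moves the arm, as the interface text tells. Its arguments: {"type":"object","properties":{"deltas":{"type":"array","items":{"type":"array","items":{"type":"number"}}},"force":{"type":"number"}},"required":["deltas"]}

```bash
mkdir -p pics; ls
cat > h.py <<'E'
import numpy as np, cv2
from workcell import manip, camera, ticket, boxes_of, outline_of
def pts(p):
    f=200/np.tan(np.radians(p["vertical_fov"])/2)
    v,u=np.mgrid[:400,:640]; d=p["depth"]
    c=np.stack([(u-p["cx"])*d/f,(v-p["cy"])*d/f,d],-1)
    w=(c-p["t"])@np.array(p["R"]); w[d==0]=np.nan
    return w
def proj(p,X):
    f=200/np.tan(np.radians(p["vertical_fov"])/2)
    c=np.array(p["R"])@np.array(X)+p["t"]; return c[:2]/c[2]*f+[p["cx"],p["cy"]]
def save(p,n): cv2.imwrite("pics/"+n,np.ascontiguousarray(p["img"][...,::-1]))
E
python3 - <<'E'
from h import *
a=camera("top");b=camera("scene")
cv2.imwrite("pics/a.png",np.vstack([a["img"],b["img"]])[...,::-1][:, :]) if 0 else (save(a,"top1.png"),save(b,"scene1.png"))
for n,p in(("top",a),("scene",b)):
    for q in["box","panel","panel_pull","cam_left_slot","stand","driver","hex_key","cone","buckle"]:
        print(n,q,[(np.round(r["position"],3).tolist(),round(r["conf"],2),proj(p,r["position"]).astype(int).tolist()) for r in boxes_of(q,p)[:4]])
o=manip.get_obs();print({k:np.round(v,3).tolist() for k,v in o.items()})
E
```

```text
pics
top box [([0.529, -0.045, 0.043], 0.81, [286, 233])]
top panel [([0.53, -0.039, 0.046], 0.62, [283, 233]), ([0.566, -0.318, 0.137], 0.2, [383, 215])]
top panel_pull [([0.53, -0.039, 0.044], 0.6, [283, 233]), ([0.591, -0.465, 0.014], 0.46, [427, 209])]
top cam_left_slot [([0.532, 0.013, 0.056], 0.45, [265, 232]), ([0.444, 0.121, 0.007], 0.38, [231, 264])]
top stand [([0.562, -0.315, 0.07], 0.88, [379, 218]), ([0.677, -0.306, 0.054], 0.87, [374, 180]), ([0.5, -0.425, 0.044], 0.85, [417, 240])]
top driver [([0.568, -0.319, 0.139], 0.73, [383, 214])]
top hex_key []
top cone [([0.692, -0.213, 0.031], 0.48, [342, 177])]
top buckle [([0.588, -0.468, 0.013], 0.56, [428, 210])]
scene box [([0.517, -0.111, 0.036], 0.6, [278, 204])]
scene panel [([0.526, -0.049, 0.05], 0.94, [269, 187])]
scene panel_pull [([0.526, -0.049, 0.046], 0.94, [270, 188])]
scene cam_left_slot []
scene stand [([0.665, -0.323, 0.04], 0.94, [385, 230]), ([0.552, -0.352, 0.045], 0.78, [349, 252]), ([0.493, -0.437, 0.041], 0.77, [349, 291])]
scene driver []
scene hex_key []
scene cone [([0.691, -0.223, 0.026], 0.75, [366, 210])]
scene buckle []
{'clock': 1.0, 'joint_pos': [1.193, 0.332, -0.065, 1.46, 0.022, 1.35, -0.088], 'joint_velocities': [0.001, -0.001, 0.0, -0.001, 0.0, -0.001, 0.0], 'tau': [-0.001, -62.523, 0.049, -39.182, 0.017, 0.002, 0.0], 'position': [0.217, -0.586, 0.253], 'ee_rot': [0.984, 0.176, 0.0, 0.0], 'ft_force': [-0.534, 0.454, -0.187], 'torque': [-0.003, -0.013, -0.02], 'grasp_force': 0.0, 'grip_width': 0.999}
```

View pics/top1.png

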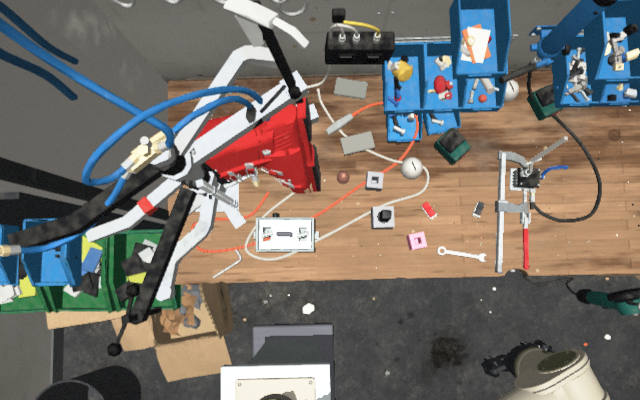

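View pics/scene1.png

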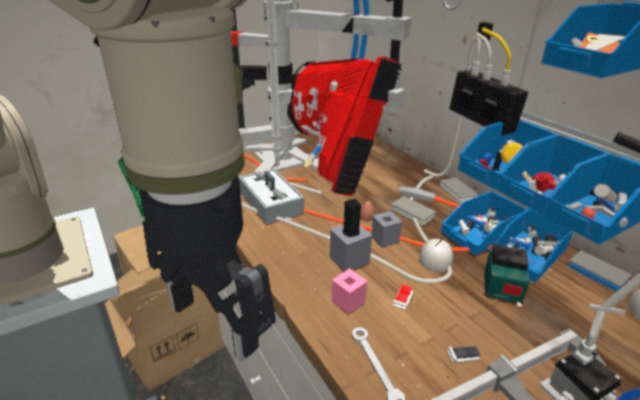

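Stand look-alikes in the top picture: the larger grey one at (383,217), which holds the black-handled driver; a smaller grey one at (374,180); and a pink one at (417,240). By the description I choose (383,217). The box is at (285,234), the cone at (343,177) and the hex key at (230,262). Next is one close crop to check, plus measurements.

Run:
```python
from h import *
P=[camera("top") for _ in range(3)]
a=P[-1]; I=a["img"][...,::-1]
A=cv2.resize(I[212:256,245:325],(800,440),interpolation=cv2.INTER_CUBIC)
np.save("top.npy",np.mean([p["img"] for p in P],0))
B=cv2.resize(I[190:245,355:400],(360,440),interpolation=cv2.INTER_CUBIC)
C=np.zeros((600,800,3),np.uint8);C[:300,:545]=cv2.resize(A,(545,300));C[:300,545:545+245]=cv2.resize(B,(245,300))
b=camera("scene")["img"][...,::-1]
C[300:,:400]=cv2.resize(b[160:235,230:330],(400,300),interpolation=cv2.INTER_CUBIC);C[300:,400:]=cv2.resize(b[195:270,320:420],(400,300),interpolation=cv2.INTER_CUBIC)
cv2.imwrite("pics/crop1.png",C)
print(a["t"],-np.array(a["R"]).T@a["t"],a["vertical_fov"],a["cx"],a["cy"])
W=np.nanmedian([pts(p) for p in P],0)
def ob(n,lo,hi,zlo,zhi):
    m=(W[...,2]>zlo)&(W[...,2]<zhi)&(W[...,0]>lo[0])&(W[...,0]<hi[0])&(W[...,1]>lo[1])&(W[...,1]<hi[1])
    q=W[m]; r=cv2.minAreaRect((q[:,:2]*1000).astype(np.float32)); print(n,m.sum(),"mean",q.mean(0).round(4),"rect",np.round(r[0],1),np.round(r[1],1),round(r[2],1),"z",np.percentile(q[:,2],[5,50,95]).round(4))
ob("boxall",(.44,-.17),(.62,.09),.036,.10)
ob("pull",(.48,-.09),(.58,.02),.068,.10)
ob("camL",(.48,-.01),(.58,.06),.053,.066)
ob("camR",(.48,-.13),(.58,-.07),.053,.066)
ob("stand",(.5,-.38),(.62,-.25),.05,.08)
ob("handle",(.5,-.38),(.62,-.25),.11,.17)
ob("bench",(.42,-.48),(.5,-.2),-.02,.02)
```

```text
[-0.1358637   0.59685183  1.44290646] [ 0.44986406 -0.15899806  1.49298762] 43.5884947429108 322.2947682806222 211.11485952303875
boxall 1829 mean [ 0.5265 -0.0403  0.0464] rect [526.5 -41.4] [169.  96.] 88.5 z [0.0405 0.0448 0.0579]
pull 63 mean [ 0.5273 -0.0408  0.0799] rect [527.3 -40.1] [43.1  8.8] 88.8 z [0.0768 0.0799 0.0833]
camL 41 mean [0.5284 0.0112 0.0573] rect [528.3  11.3] [13.3 29.3] 13.0 z [0.0541 0.0571 0.0612]
camR 36 mean [ 0.5253 -0.0925  0.0568] rect [525.3 -92.6] [13.8 29.1] 13.3 z [0.0531 0.0565 0.0602]
stand 341 mean [ 0.5658 -0.323   0.0695] rect [ 568.4 -325.7] [60.3 60.3] 0.1 z [0.066  0.0695 0.0742]
handle 104 mean [ 0.5676 -0.324   0.1359] rect [ 568.6 -325.3] [25.5 27.1] 83.3 z [0.1152 0.1382 0.1415]
bench 2427 mean [ 0.4585 -0.3354 -0.0005] rect [ 460.  -339.9] [ 79.9 279.7] 0.0 z [-0.0042 -0.0005  0.0032]
```

View pics/crop1.png

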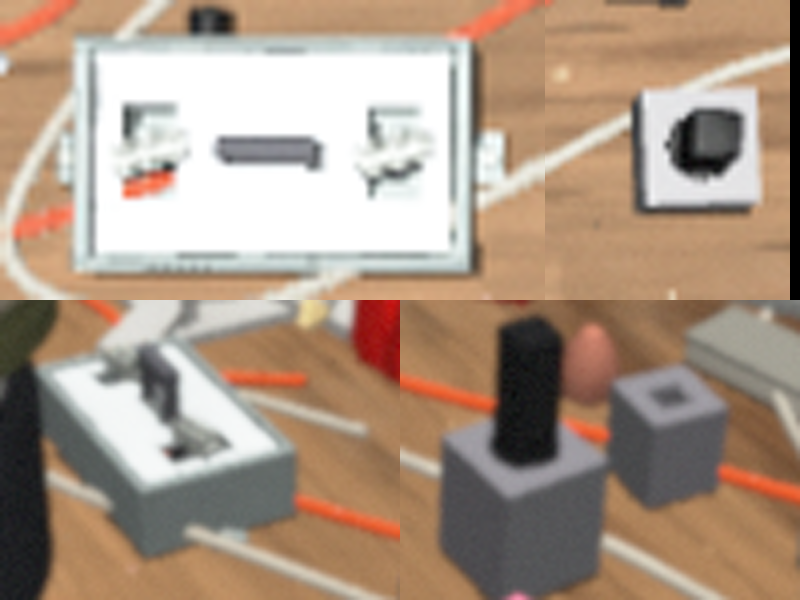

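The crop confirms it: the larger grey stand holds the black square-handled driver, with a small empty grey stand behind it. Both heads lie nearly across their holes (about 0.25 rad each) and the pull is in the middle of the panel. The depth fits also match the given sizes (box 169×96, stand 60×60, head spacing 104 mm).

```bash
cat >> h.py <<'E'
def plan(target,yaw,o=None):
    "calls to bring TCP to target with the tool's y axis at yaw (deg, world)"
    from scipy.spatial.transform import Rotation as Rn
    o=o or manip.get_obs(); p=np.array(o["position"],float); M=Rn.from_quat(o["ee_rot"]).as_matrix()
    y0=np.degrees(np.arctan2(M[1,1],M[0,1])); tot=-((yaw-y0+180)%360-180)
    d=np.array(target)-p; print("at",p.round(4),"yaw",round(y0,2),"tilt",round(np.degrees(np.arccos(-M[2,2])),2),"F",np.round(o["ft_force"],1),"T",np.round(o["torque"],2),"w",round(o["grip_width"],3),"g",round(o["grasp_force"],1),"clk",o["clock"])
    n=int(max(1,np.ceil(abs(tot)/30-1e-3)))
    while True:
        L=[];ok=True
        for k in range(n):
            A=Rn.from_euler('z',-tot*k/n,degrees=True).as_matrix()@M
            s=A.T@(d/n)/.15; ok&=abs(s).max()<=1; L.append(np.append(s,tot/n/30).round(3).tolist())
        if ok: break
        n+=1
    for l in L: print(l)
E
python3 - <<'E'
from h import *
P=[camera("top") for _ in range(4)];W=np.nanmedian([pts(p) for p in P],0)
m=(W[...,2]>.128)&(abs(W[...,0]-.568)<.04)&(abs(W[...,1]+.325)<.04)
q=W[m][:,:2]; print(m.sum(),q.mean(0),q.min(0),q.max(0),cv2.minAreaRect((q*1000).astype(np.float32)),np.round(W[m][:,2].mean(),4))
# subpixel: bright upscaled mask of dark handle top
m=(W[...,2]>.062)&(W[...,2]<.078)&(abs(W[...,0]-.568)<.05)&(abs(W[...,1]+.325)<.05)
q=W[m][:,:2];print(q.min(0),q.max(0),cv2.minAreaRect((q*1000).astype(np.float32)))
plan((.5685,-.3255,.22),-7)
E
```

```text
93 [ 0.56807004 -0.32438005] [ 0.55608682 -0.33921074] [ 0.58113151 -0.31193918] ((568.5693969726562, -325.6086730957031), (26.674911499023438, 25.030033111572266), 87.83373260498047) 0.1384
[ 0.53845083 -0.35560037] [ 0.59843594 -0.29543406] ((568.5091552734375, -325.5601806640625), (60.13835144042969, 59.999473571777344), 89.83750915527344)
at [ 0.2171 -0.5861  0.2533] yaw -69.67 tilt 0.0 F [-0.7  0.2 -0.5] T [-0.02  0.01  0.06] w 0.998 g 0.0 clk 1.4
[0.933, -0.272, 0.074, -0.696]
[0.969, 0.079, 0.074, -0.696]
[0.877, 0.419, 0.074, -0.696]
```

Emit:
carry_out:
  deltas:
    - [0.933,-0.272,0.074,-0.7,1]
    - [0.933,-0.272,0.074,-0.7,1]
    - [0.933,-0.272,0.074,-0.7,1]
    - [0.933,-0.272,0.074,-0.7,1]

```text
clock: 1.9
position: [0.3359, -0.4979, 0.2422]
ee_rot: [0.935, 0.354, 0.0, -0.0]
ft_force: [-0.8, -0.5, 0.0]
grip_width: 1.003
grasp_force: 0.0
```

Emit:
carry_out:
  deltas:
    - [0.969,0.079,0.074,-0.7,1]
    - [0.969,0.079,0.074,-0.7,1]
    - [0.969,0.079,0.074,-0.7,1]
    - [0.969,0.079,0.074,-0.7,1]

```text
clock: 2.4
position: [0.4515, -0.412, 0.231]
ee_rot: [0.855, 0.518, -0.0, -0.0]
ft_force: [-0.6, -0.4, -0.1]
grip_width: 0.997
grasp_force: 0.0
```

Emit:
carry_out:
  deltas:
    - [0.877,0.419,0.074,-0.85,1]
    - [0.877,0.419,0.074,-0.85,1]
    - [0.877,0.419,0.074,-0.85,1]
    - [0.877,0.419,0.074,-0.85,1]
    - [0.877,0.419,0.074,-0.85,1]

```text
clock: 3.02
position: [0.5661, -0.3279, 0.2201]
ee_rot: [0.722, 0.692, -0.001, 0.0]
ft_force: [0.3, -0.1, -1.1]
grip_width: 1.001
grasp_force: 0.0
```

Run:
```python
from h import *
plan((.5685,-.3255,.106),-2)
```

```text
at [ 0.5661 -0.3279  0.2201] yaw -2.48 tilt 0.11 F [ 0.3 -0.1 -1.1] T [-0.04 -0.03  0.01] w 1.001 g 0.0 clk 3.025
[0.018, 0.016, 0.76, -0.016]
```

Emit:
carry_out:
  deltas:
    - [0.018,0.016,0.3,0,1]
    - [0.018,0.016,0.6,0,1]
    - [0.018,0.016,0.76,0,1]
    - [0.018,0.016,0.76,0,1]
    - [0.018,0.016,0.76,0,1]
    - [0.018,0.016,0.76,0,-1]
    - [0.018,0.016,0.76,0,-1]
    - [0.018,0.016,0.76,0,-1]
    - [0.018,0.016,0.76,0,-1]
    - [0.018,0.016,0.76,0,-1]
    - [0.018,0.016,0.76,0,-1]
    - [0.018,0.016,0.76,0,-1]
    - [0.018,0.016,0.76,0,-1]
  force: 60

```text
clock: 4.65
position: [0.5707, -0.3223, 0.1065]
ee_rot: [0.72, 0.694, 0.0, 0.0]
ft_force: [-0.4, 0.4, 5.0]
grip_width: 0.295
grasp_force: 59.4
```

Run:
```python
from h import *
plan((.5685,-.3255,.24),-2)
```

```text
at [ 0.5707 -0.3223  0.1065] yaw -2.17 tilt 0.04 F [-0.4  0.4  5. ] T [ 0.06  0.21 -0.06] w 0.295 g 59.4 clk 4.65
[-0.022, -0.013, -0.89, -0.006]
```

Emit:
carry_out:
  deltas:
    - [0,0,-0.3,0,-1]
    - [0,0,-0.6,0,-1]
    - [0,0,-0.9,0,-1]
    - [0,0,-0.9,0,-1]
    - [0,0,-0.9,0,-1]

```text
clock: 5.28
position: [0.57, -0.322, 0.2399]
ee_rot: [0.72, 0.694, -0.0, -0.001]
ft_force: [0.4, -0.0, -1.0]
grip_width: 0.299
grasp_force: 59.0
```

Run:
```python
from h import *
plan((.5,-.2,.24),-2)
b=camera("scene"); t=camera("top")
u,v=proj(b,(.57,-.325,.17)).astype(int);print(u,v)
C=np.zeros((440,800,3),np.uint8)
def crop(im,u,v,r,s): 
    u=min(max(u,r),640-r);v=min(max(v,r),400-r); return cv2.resize(im[v-r:v+r,u-r:u+r,::-1],(s,s),interpolation=cv2.INTER_CUBIC)
C[:400,:400]=crop(b["img"],u,v,35,400)
u,v=proj(t,(.57,-.325,.17)).astype(int);C[:400,400:]=crop(t["img"],u,v,35,400)
cv2.imwrite("pics/lift.png",C)
```

```text
at [ 0.57   -0.322   0.2399] yaw -2.17 tilt 0.08 F [ 0.4 -0.  -1. ] T [-0.    0.    0.02] w 0.299 g 59.0 clk 5.275
[0.795, -0.497, 0.0, -0.006]
352 188
```

View pics/lift.png

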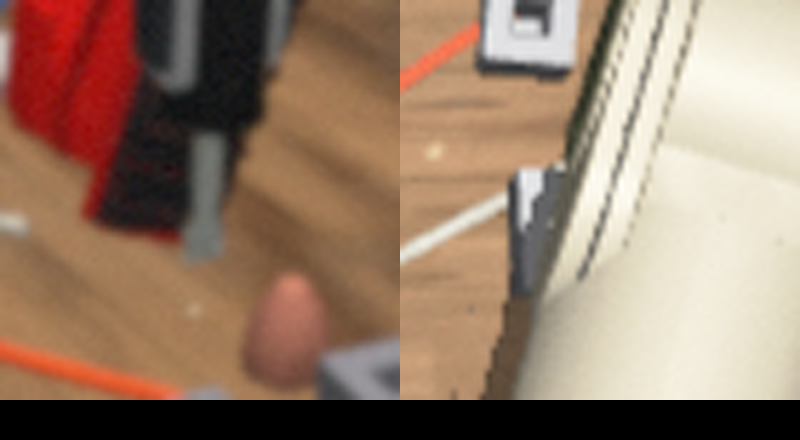

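The scene crop shows the blade hanging below the gripper at crop pixel (205,240), a little wider than the shank. I'll use its depth to determine the orientation.

Run:
```python
from h import *
P=[camera("scene") for _ in range(4)];b=P[0]
c=-np.array(b["R"]).T@b["t"];print("cam",c,"view azimuth",np.degrees(np.arctan2(-.325-c[1],.57-c[0])))
W=np.nanmean([pts(p) for p in P],0)
m=np.linalg.norm(W[...,:2]-[.57,-.325],axis=-1)<.022
m&=(W[...,2]>.145)&(W[...,2]<.21)
for lo in np.arange(.145,.21,.006):
    s=m&(W[...,2]>=lo)&(W[...,2]<lo+.006); q=W[s][:,:2]
    if len(q)<3: continue
    e,v=np.linalg.eigh(np.cov(q.T)); print(round(lo,3),len(q),q.mean(0).round(4),"ang",np.degrees(np.arctan2(v[1,1],v[0,1])).round(0)%180,"sd",np.sqrt(abs(e)).round(4),"xr",np.ptp(q[:,0]).round(4),np.ptp(q[:,1]).round(4))
```

```text
cam [ 0.14797427 -0.88926208  0.56909573] view azimuth 53.20626628718177
0.145 7 [ 0.5693 -0.3255] ang 172.0 sd [0.0005 0.0046] xr 0.0125 0.0019
0.151 16 [ 0.5692 -0.3256] ang 175.0 sd [0.0005 0.0043] xr 0.0134 0.0021
0.157 19 [ 0.568  -0.3257] ang 166.0 sd [0.0014 0.0042] xr 0.0124 0.0063
0.163 13 [ 0.5678 -0.3273] ang 138.0 sd [0.001  0.0025] xr 0.0056 0.0064
0.169 10 [ 0.5679 -0.3272] ang 144.0 sd [0.0011 0.0024] xr 0.005 0.0045
0.175 13 [ 0.5681 -0.3272] ang 155.0 sd [0.0013 0.0027] xr 0.0072 0.0049
0.181 14 [ 0.5682 -0.3269] ang 148.0 sd [0.001  0.0026] xr 0.0069 0.0051
0.187 15 [ 0.5679 -0.3272] ang 137.0 sd [0.0009 0.0027] xr 0.0059 0.0057
0.193 8 [ 0.5675 -0.3277] ang 139.0 sd [0.0014 0.0027] xr 0.0055 0.0062
0.199 7 [ 0.5633 -0.3369] ang 152.0 sd [0.002  0.0093] xr 0.0222 0.0125
0.205 73 [ 0.5634 -0.3327] ang 138.0 sd [0.0055 0.0104] xr 0.0319 0.031
```

Run:
```python
from h import *
for n in("top","scene"):
    P=[camera(n) for _ in range(4)]; W=np.nanmean([pts(p) for p in P],0)
    for k,c,lo,hi in(("L",(.5283,.0113),.0555,.063),("R",(.5253,-.0926),.0555,.063),("pull",(.527,-.040),.076,.09),("box",(.527,-.041),.042,.05)):
        r=.13 if k=="box" else .03
        m=(np.abs(W[...,:2]-c).max(-1)<r)&(W[...,2]>lo)&(W[...,2]<hi);q=W[m]
        if len(q)<4: print(n,k,len(q));continue
        R=cv2.minAreaRect((q[:,:2]*1000).astype(np.float32));e,v=np.linalg.eigh(np.cov(q[:,:2].T))
        print(n,k,len(q),q.mean(0).round(4),np.round(R[0],1),np.round(R[1],1),round(R[2],1),"pca",np.degrees(np.arctan2(v[1,1],v[0,1])).round(1)%180)
```

```text
top L 29 [0.5283 0.0109 0.0576] [528.1  11.4] [13.3 27.1] 12.3 pca 104.5
top R 29 [ 0.5254 -0.0916  0.0579] [525.3 -91.8] [13.6 27.3] 16.1 pca 108.0
top pull 62 [ 0.5273 -0.0411  0.0799] [527.4 -40.4] [42.7  8.7] 88.5 pca 88.8
top box 1511 [ 0.5279 -0.0398  0.0449] [566.9 -49.7] [183.2 177.1] 88.5 pca 91.8
scene L 27 [0.5294 0.0135 0.0576] [531.1  11.5] [12.6 29. ] 11.9 pca 86.4
scene R 41 [ 0.5282 -0.0932  0.0579] [527.8 -92.2] [14.  30.7] 9.9 pca 102.0
scene pull 58 [ 0.5279 -0.0439  0.0801] [528.8 -40.7] [42.9 10.8] 88.8 pca 90.6
scene box 1215 [ 0.5275 -0.0544  0.0457] [569.  -50.9] [189.3 179.9] 88.4 pca 100.7
```

Run:
```python
from h import *
plan((.5292,-.0915,.1715),-76)
```

```text
at [ 0.5704 -0.3222  0.241 ] yaw -2.17 tilt 0.01 F [ 0.6 -0.1 -0.6] T [-0.    0.01  0.01] w 0.293 g 59.0 clk 5.975
[0.509, -0.111, 0.154, 0.82]
[0.416, -0.313, 0.154, 0.82]
[0.248, -0.458, 0.154, 0.82]
```

Emit:
carry_out:
  deltas:
    - [0.509,-0.111,0.154,0.82,-1]
    - [0.509,-0.111,0.154,0.82,-1]
    - [0.509,-0.111,0.154,0.82,-1]
    - [0.509,-0.111,0.154,0.82,-1]

```text
clock: 6.48
position: [0.5567, -0.2452, 0.2181]
ee_rot: [0.851, 0.525, -0.0, 0.0]
ft_force: [-0.2, -0.1, -0.8]
grip_width: 0.3
grasp_force: 59.2
```

Emit:
carry_out:
  deltas:
    - [0.416,-0.313,0.154,0.82,-1]
    - [0.416,-0.313,0.154,0.82,-1]
    - [0.416,-0.313,0.154,0.82,-1]
    - [0.416,-0.313,0.154,0.82,-1]

```text
clock: 6.98
position: [0.543, -0.1687, 0.195]
ee_rot: [0.943, 0.331, 0.0, 0.0]
ft_force: [0.2, 0.2, -1.4]
grip_width: 0.299
grasp_force: 59.4
```

Emit:
carry_out:
  deltas:
    - [0.248,-0.458,0.154,0.82,-1]
    - [0.248,-0.458,0.154,0.82,-1]
    - [0.248,-0.458,0.154,0.82,-1]
    - [0.248,-0.458,0.154,0.82,-1]
    - [0.248,-0.458,0.154,0.82,-1]
    - [0.248,-0.458,0.154,0.82,-1]

```text
clock: 7.72
position: [0.5291, -0.092, 0.1718]
ee_rot: [0.992, 0.122, 0.0, 0.0]
ft_force: [-0.2, -0.1, -1.6]
grip_width: 0.298
grasp_force: 59.4
```

```bash
cat > tip.py <<'E'
from h import *
import sys
c=np.array(manip.get_obs()["position"]); P=[camera("scene") for _ in range(4)];W=np.nanmean([pts(p) for p in P],0)
cx,cy=map(float,sys.argv[1:3])
m=np.linalg.norm(W[...,:2]-c[:2],axis=-1)<.022
zt=c[2]-.0915
for lo in np.arange(zt-.024,zt+.04,.004):
    s=m&(W[...,2]>=lo)&(W[...,2]<lo+.004); q=W[s][:,:2]
    if len(q)<3: continue
    e,v=np.linalg.eigh(np.cov(q.T)); print(round(lo,3),len(q),q.mean(0).round(4),"ang",np.degrees(np.arctan2(v[1,1],v[0,1])).round(0)%180,"sd",np.sqrt(abs(e)).round(4),np.ptp(q,0).round(4))
m=(np.abs(W[...,:2]-[cx,cy]).max(-1)<.03)&(W[...,2]>.0545)&(W[...,2]<.063);q=W[m]
R=cv2.minAreaRect((q[:,:2]*1000).astype(np.float32));print("head",len(q),q.mean(0).round(4),R)
b=P[0];u,v=proj(b,(cx,cy,.065)).astype(int);print(u,v)
u=max(u,40);v=max(v,30)
cv2.imwrite("pics/"+sys.argv[3],cv2.resize(b["img"][v-30:v+30,u-40:u+40,::-1],(800,600),interpolation=cv2.INTER_CUBIC))
E
python3 - <<'E'
from h import *
plan((.5292,-.0915,.1715),-76)
E
python3 tip.py .526 -.092 r1.png
```

```text
at [ 0.5291 -0.092   0.1718] yaw -75.94 tilt 0.01 F [-0.2 -0.1 -1.6] T [-0.01  0.02  0.03] w 0.298 g 59.4 clk 7.725
[0.001, -0.003, 0.002, 0.002]
0.056 37 [ 0.5281 -0.0926] ang 104.0 sd [0.0053 0.0089] [0.0167 0.0294]
0.08 7 [ 0.5272 -0.0943] ang 110.0 sd [0.0009 0.0049] [0.0049 0.0123]
0.084 6 [ 0.5269 -0.0951] ang 106.0 sd [0.0006 0.005 ] [0.0043 0.0121]
0.088 7 [ 0.5266 -0.0937] ang 108.0 sd [0.0007 0.0049] [0.0047 0.0113]
0.092 7 [ 0.5272 -0.0966] ang 123.0 sd [0.0011 0.0039] [0.0058 0.0101]
0.096 5 [ 0.5262 -0.0956] ang 129.0 sd [0.0009 0.0033] [0.0047 0.0066]
0.1 7 [ 0.5251 -0.0955] ang 127.0 sd [0.0011 0.0028] [0.0051 0.0053]
0.104 7 [ 0.5261 -0.0962] ang 124.0 sd [0.0007 0.0029] [0.0044 0.0072]
0.108 5 [ 0.5257 -0.0946] ang 148.0 sd [0.0016 0.003 ] [0.006  0.0044]
0.112 7 [ 0.5262 -0.0965] ang 142.0 sd [0.0012 0.0026] [0.0053 0.0056]
0.116 7 [ 0.5262 -0.0962] ang 155.0 sd [0.0007 0.0029] [0.0063 0.0034]
head 46 [ 0.5281 -0.0934  0.0577] ((528.10107421875, -93.12837982177734), (14.014717102050781, 29.45594596862793), 12.545441627502441)
277 189
```

View pics/r1.png

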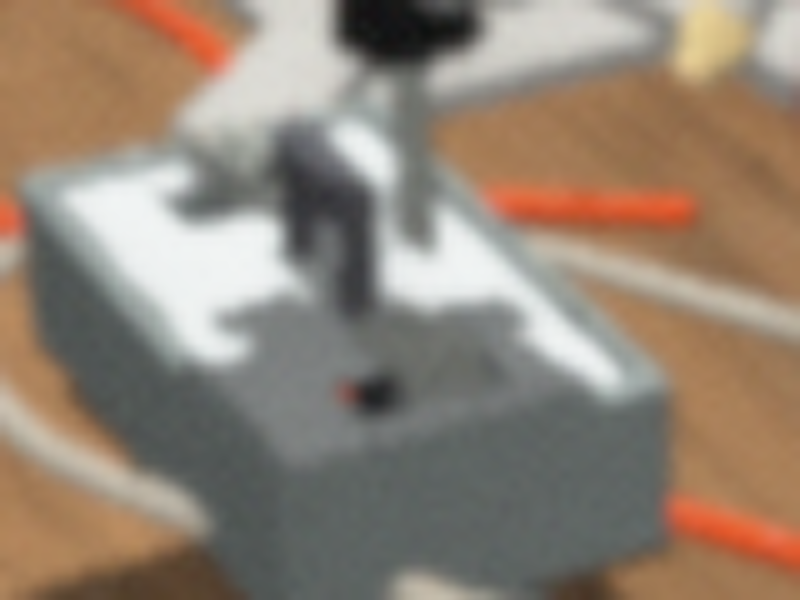

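The crop shows the right head in the arm's shade around (360,395) with the blade hanging above it. By scene depth, the blade and slot centres agree to within 0.3 mm across the slot, so I'm descending.

Emit:
carry_out:
  deltas:
    - [0,0,0.05,0,-1]
    - [0,0,0.1,0,-1]
    - [0,0,0.13,0,-1]
    - [0,0,0.15,0,-1]
    - [0,0,0.17,0,-1]
    - [0,0,0.18,0,-1]
    - [0,0,0.185,0,-1]
    - [0,0,0.185,0,-1]

```text
clock: 8.93
position: [0.5291, -0.0916, 0.144]
ee_rot: [0.993, 0.122, 0.0, 0.0]
ft_force: [0.5, 0.2, -1.0]
grip_width: 0.294
grasp_force: 59.5
```

Emit:
carry_out:
  deltas:
    - [0,-0.003,0.003,-0.3,-1]
    - [-0.001,-0.005,0.003,-0.6,-1]
    - [-0.002,-0.007,0.003,-0.867,-1]
    - [-0.002,-0.007,0.003,-0.867,-1]

```text
clock: 9.43
position: [0.5291, -0.0905, 0.1439]
ee_rot: [0.94, 0.342, 0.001, 0.0]
ft_force: [3.0, -0.3, -0.8]
grip_width: 0.291
grasp_force: 59.4
```

Emit:
carry_out:
  deltas:
    - [0,-0.003,0,-0.3,-1]
    - [-0.001,-0.005,0,-0.6,-1]
    - [-0.002,-0.007,0,-0.867,-1]
    - [-0.002,-0.007,0,-0.867,-1]

```text
clock: 9.93
position: [0.5285, -0.0898, 0.144]
ee_rot: [0.839, 0.543, 0.001, 0.001]
ft_force: [4.3, 0.7, -0.8]
grip_width: 0.297
grasp_force: 59.5
```

Emit:
carry_out:
  deltas:
    - [0,-0.003,0,-0.3,-1]
    - [-0.001,-0.005,0,-0.6,-1]
    - [-0.002,-0.007,0,-0.8,-1]
    - [-0.002,-0.007,0,-0.8,-1]

```text
clock: 10.42
position: [0.5275, -0.0895, 0.144]
ee_rot: [0.708, 0.706, 0.001, 0.001]
ft_force: [6.0, 2.5, -1.6]
grip_width: 0.298
grasp_force: 59.8
```

Run:
```python
from h import *
plan((.5292,-.0915,.1715),0)
```

```text
at [ 0.5275 -0.0895  0.144 ] yaw -0.2 tilt 0.14 F [ 6.   2.5 -1.6] T [ 0.53 -1.51 -0.08] w 0.298 g 59.8 clk 10.425
[-0.013, 0.012, -0.183, -0.007]
```

Emit:
carry_out:
  deltas:
    - [0,-0.001,0,-0.1,-1]
    - [0,-0.001,0,-0.2,-1]
    - [0,-0.001,0,-0.2,-1]

```text
clock: 10.8
position: [0.5272, -0.0894, 0.144]
ee_rot: [0.671, 0.742, 0.001, 0.001]
ft_force: [4.9, 3.1, -0.3]
grip_width: 0.294
grasp_force: 59.8
```

Run:
```python
from h import *
plan((.5292,-.0915,.1715),0)
```

```text
at [ 0.5272 -0.0894  0.144 ] yaw 5.76 tilt 0.12 F [ 4.9  3.1 -0.3] T [ 0.49 -1.46  0.06] w 0.294 g 59.8 clk 10.8
[-0.015, 0.012, -0.183, 0.192]
```

Emit:
carry_out:
  deltas:
    - [0,-0.001,0,-0.1,-1]
    - [0,-0.001,0,-0.13,-1]
    - [0,-0.001,0,-0.13,-1]

```text
clock: 11.18
position: [0.5271, -0.0894, 0.144]
ee_rot: [0.645, 0.764, 0.001, 0.001]
ft_force: [5.3, 1.7, -1.2]
grip_width: 0.3
grasp_force: 59.8
```

```bash
python3 - <<'E'
from h import *
plan((.5292,-.0915,.1715),0)
E
python3 tip.py .526 -.092 r2.png
```

```text
at [ 0.5271 -0.0894  0.144 ] yaw 9.63 tilt 0.12 F [ 5.3  1.7 -1.2] T [ 0.52 -1.44 -0.04] w 0.3 g 59.8 clk 11.175
[-0.016, 0.012, -0.183, 0.321]
0.036 3 [ 0.5278 -0.0908] ang 1.0 sd [0.0033 0.0065] [0.0121 0.0064]
0.04 13 [ 0.5226 -0.0918] ang 136.0 sd [0.0055 0.0098] [0.0229 0.0263]
0.044 29 [ 0.5216 -0.0955] ang 120.0 sd [0.0067 0.0153] [0.0364 0.0402]
0.048 26 [ 0.5257 -0.0972] ang 168.0 sd [0.0023 0.0109] [0.0328 0.012 ]
0.052 23 [ 0.5267 -0.0959] ang 172.0 sd [0.0042 0.0097] [0.0285 0.013 ]
0.056 38 [ 0.5272 -0.0936] ang 170.0 sd [0.0048 0.0094] [0.0292 0.0156]
0.06 7 [ 0.5287 -0.0933] ang 7.0 sd [0.0008 0.0054] [0.0137 0.0031]
0.064 9 [ 0.5263 -0.094 ] ang 4.0 sd [0.0021 0.0045] [0.0143 0.0063]
0.068 5 [ 0.5282 -0.0946] ang 157.0 sd [0.0012 0.003 ] [0.0061 0.0042]
0.072 8 [ 0.5274 -0.0951] ang 168.0 sd [0.0012 0.0029] [0.0075 0.0036]
0.076 5 [ 0.5269 -0.0947] ang 167.0 sd [0.0012 0.0031] [0.0076 0.0038]
0.08 5 [ 0.5278 -0.0954] ang 10.0 sd [0.0016 0.003 ] [0.0079 0.0039]
0.084 4 [ 0.526  -0.0962] ang 159.0 sd [0.0009 0.0019] [0.0042 0.0025]
0.088 7 [ 0.526 -0.095] ang 137.0 sd [0.001  0.0026] [0.0048 0.0058]
head 59 [ 0.5274 -0.0935  0.0581] ((527.7208251953125, -81.58972930908203), (29.057645797729492, 38.072357177734375), 0.9789968132972717)
277 189
```

Emit:
carry_out:
  deltas:
    - [0,-0.001,0,-0.1,-1]
    - [0,-0.002,0,-0.2,-1]
    - [0,-0.002,0,-0.2,-1]
    - [0,-0.002,0,-0.2,-1]

```text
clock: 11.88
position: [0.5269, -0.0894, 0.144]
ee_rot: [0.605, 0.797, 0.001, 0.001]
ft_force: [4.6, 2.1, -1.3]
grip_width: 0.296
grasp_force: 59.7
```

```bash
python3 - <<'E'
from h import *
plan((.5292,-.0915,.1715),0)
E
python3 tip.py .526 -.092 r2.png | grep -E "^0.05|head"
```

```text
at [ 0.5269 -0.0894  0.144 ] yaw 15.61 tilt 0.14 F [ 4.6  2.1 -1.3] T [ 0.53 -1.6  -0.12] w 0.296 g 59.7 clk 11.875
[-0.017, 0.011, -0.183, 0.52]
0.053 23 [ 0.5259 -0.0955] ang 170.0 sd [0.0044 0.0096] [0.0283 0.0122]
0.057 39 [ 0.5279 -0.0937] ang 0.0 sd [0.0052 0.0095] [0.0292 0.0155]
head 55 [ 0.5274 -0.0941  0.0581] ((527.7968139648438, -91.77350616455078), (15.522879600524902, 28.889677047729492), 88.59176635742188)
```

View pics/r2.png

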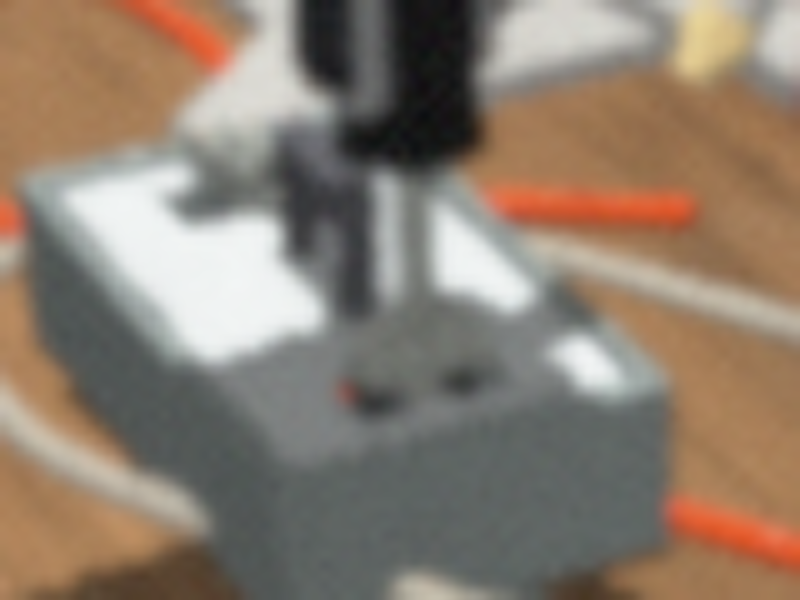

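The head at (420,350) now lies nearly along x, so the right fastener has turned. I'll push further to find the stop by torque.

Emit:
carry_out:
  deltas:
    - [0,-0.001,0,-0.1,-1]
    - [0,-0.002,0,-0.2,-1]
    - [0,-0.002,0,-0.2,-1]
    - [0,-0.002,0,-0.2,-1]

```text
clock: 12.58
position: [0.5265, -0.0895, 0.144]
ee_rot: [0.562, 0.827, 0.001, 0.001]
ft_force: [4.8, 2.2, -1.0]
grip_width: 0.298
grasp_force: 59.8
```

```bash
python3 - <<'E'
from h import *
for i in range(3): plan((.5292,-.0915,.1715),0);camera("top")
E
python3 tip.py .526 -.092 r3.png | grep -E "^0.0[56]|head"
```

```text
at [ 0.5265 -0.0895  0.144 ] yaw 21.6 tilt 0.12 F [ 4.8  2.2 -1. ] T [ 0.65 -1.38 -0.19] w 0.298 g 59.8 clk 12.575
[-0.019, 0.012, -0.184, 0.72]
at [ 0.5265 -0.0895  0.144 ] yaw 21.6 tilt 0.12 F [ 4.4  1.9 -1.1] T [ 0.59 -1.35 -0.25] w 0.296 g 59.8 clk 12.625
[-0.019, 0.012, -0.184, 0.72]
at [ 0.5265 -0.0895  0.144 ] yaw 21.6 tilt 0.12 F [ 5.5  3.  -1.2] T [ 0.57 -1.4  -0.22] w 0.3 g 59.8 clk 12.675
[-0.019, 0.012, -0.183, 0.72]
0.052 22 [ 0.5243 -0.0946] ang 173.0 sd [0.0046 0.0104] [0.0304 0.0134]
0.056 38 [ 0.5285 -0.0936] ang 0.0 sd [0.0052 0.0093] [0.03   0.0149]
0.06 7 [ 0.5265 -0.0932] ang 17.0 sd [0.0011 0.0044] [0.0112 0.0048]
0.064 7 [ 0.5255 -0.0949] ang 176.0 sd [0.0014 0.0033] [0.0095 0.004 ]
0.068 5 [ 0.528 -0.095] ang 174.0 sd [0.0011 0.0032] [0.0072 0.003 ]
head 56 [ 0.528  -0.093   0.0581] ((528.7136840820312, -81.13328552246094), (37.7138786315918, 29.651657104492188), 88.40966033935547)
```

Emit:
carry_out:
  deltas:
    - [0,0,0,0.3,-1]
    - [0,0,0,0.5,-1]
    - [0,0,-0.05,0.5,-1]
    - [0,0,-0.15,0.5,-1]
    - [0,0,-0.31,0.5,-1]
    - [0,0,-0.31,0.5,-1]
    - [0,0,-0.31,0.5,-1]

```text
clock: 13.8
position: [0.5254, -0.0902, 0.1899]
ee_rot: [0.663, 0.749, -0.0, 0.0]
ft_force: [0.6, 0.2, -1.3]
grip_width: 0.297
grasp_force: 59.8
```

```bash
python3 - <<'E'
from h import *
plan((.5318,.012,.19),-77)
E
python3 tip.py .526 -.092 r3.png | cut -c1-90
```

```text
at [ 0.5254 -0.0902  0.1899] yaw 6.94 tilt 0.02 F [ 0.6  0.2 -1.3] T [-0.02 -0.01  0.05] w 0.297 g 59.8 clk 13.8
[0.224, 0.042, -0.0, 0.933]
[0.217, -0.068, -0.0, 0.933]
[0.16, -0.162, -0.0, 0.933]
0.098 6 [ 0.5261 -0.0937] ang 178.0 sd [0.0005 0.0041] [0.0105 0.0016]
0.102 6 [ 0.5247 -0.0942] ang 12.0 sd [0.0007 0.0043] [0.0114 0.0024]
0.106 9 [ 0.5254 -0.0946] ang 12.0 sd [0.0004 0.0044] [0.0116 0.0027]
0.11 8 [ 0.5238 -0.0945] ang 178.0 sd [0.0021 0.0036] [0.0113 0.0055]
0.114 6 [ 0.5241 -0.0956] ang 147.0 sd [0.001  0.0027] [0.0055 0.0045]
0.118 5 [ 0.5237 -0.0965] ang 131.0 sd [0.0006 0.0028] [0.0049 0.0054]
0.122 8 [ 0.5241 -0.0953] ang 154.0 sd [0.0008 0.0027] [0.0063 0.0037]
0.126 4 [ 0.524  -0.0958] ang 154.0 sd [0.0013 0.0029] [0.0059 0.0037]
0.13 8 [ 0.5242 -0.0959] ang 156.0 sd [0.001  0.0027] [0.0066 0.0039]
0.134 7 [ 0.5247 -0.0957] ang 153.0 sd [0.0008 0.0028] [0.0064 0.0042]
head 62 [ 0.5281 -0.0918  0.0575] ((528.0348510742188, -81.22549438476562), (37.5105438232
277 189
```

Emit:
carry_out:
  deltas:
    - [0.224,0.042,0,0.933,-1]
    - [0.224,0.042,0,0.933,-1]
    - [0.224,0.042,0,0.933,-1]
    - [0.224,0.042,0,0.933,-1]

```text
clock: 14.5
position: [0.5277, -0.0558, 0.1896]
ee_rot: [0.824, 0.567, -0.0, -0.0]
ft_force: [0.1, -0.2, -0.4]
grip_width: 0.297
grasp_force: 59.7
```

Emit:
carry_out:
  deltas:
    - [0.217,-0.068,0,0.933,-1]
    - [0.217,-0.068,0,0.933,-1]
    - [0.217,-0.068,0,0.933,-1]
    - [0.217,-0.068,0,0.933,-1]

```text
clock: 15.0
position: [0.5299, -0.0218, 0.1898]
ee_rot: [0.936, 0.351, -0.0, -0.0]
ft_force: [0.2, -1.2, -0.7]
grip_width: 0.296
grasp_force: 59.7
```

Emit:
carry_out:
  deltas:
    - [0.16,-0.162,0,0.933,-1]
    - [0.16,-0.162,0,0.933,-1]
    - [0.16,-0.162,0.05,0.933,-1]
    - [0.16,-0.162,0.11,0.933,-1]
    - [0.16,-0.162,0.11,0.933,-1]
    - [0.16,-0.162,0.11,0.933,-1]

```text
clock: 15.75
position: [0.5322, 0.0122, 0.1736]
ee_rot: [0.993, 0.114, 0.0, 0.0]
ft_force: [0.5, 0.8, -1.6]
grip_width: 0.296
grasp_force: 59.7
```

```bash
python3 - <<'E'
from h import *
plan((.5318,.012,.1735),-77)
E
python3 tip.py .529 .0115 l1.png | cut -c1-120
python3 tip.py .529 .0115 l1.png | cut -c1-120
```

```text
at [0.5322 0.0122 0.1736] yaw -76.89 tilt 0.0 F [ 0.5  0.8 -1.6] T [0.03 0.01 0.05] w 0.296 g 59.7 clk 15.75
[-0.003, 0.0, 0.001, 0.004]
0.058 13 [0.5286 0.0141] ang 94.0 sd [0.0053 0.008 ] [0.0149 0.0267]
0.082 4 [0.5303 0.0094] ang 111.0 sd [0.0002 0.0045] [0.0037 0.0097]
0.086 6 [0.5301 0.0094] ang 105.0 sd [0.0005 0.0046] [0.0034 0.0116]
0.09 4 [0.5315 0.0067] ang 117.0 sd [0.0001 0.003 ] [0.0029 0.0057]
0.094 6 [0.531  0.0074] ang 150.0 sd [0.0018 0.0029] [0.007  0.0061]
0.098 5 [0.5284 0.0074] ang 138.0 sd [0.0002 0.0022] [0.0041 0.0035]
0.102 3 [0.5294 0.008 ] ang 157.0 sd [0.0003 0.0024] [0.0045 0.0019]
0.106 6 [0.5292 0.0068] ang 164.0 sd [0.0007 0.0022] [0.0051 0.0023]
0.11 4 [0.5303 0.0072] ang 147.0 sd [0.0013 0.0024] [0.0047 0.0039]
0.114 6 [0.5289 0.0081] ang 120.0 sd [0.0013 0.003 ] [0.0049 0.0073]
0.118 5 [0.5285 0.0084] ang 130.0 sd [0.0009 0.0035] [0.0056 0.0054]
head 30 [0.5287 0.0125 0.0576] ((530.5499267578125, 11.989347457885742), (13.243457794189453, 29.444604873657227), 15.62
260 171
0.058 11 [0.5288 0.0132] ang 89.0 sd [0.005  0.0086] [0.0141 0.0288]
0.082 4 [0.5301 0.009 ] ang 102.0 sd [0.0002 0.0054] [0.0027 0.0121]
0.086 6 [0.5302 0.0097] ang 104.0 sd [0.0003 0.0047] [0.0032 0.0115]
0.09 4 [0.5312 0.0059] ang 125.0 sd [0.0004 0.0027] [0.0036 0.0051]
0.094 6 [0.5301 0.0074] ang 152.0 sd [0.0016 0.0034] [0.008  0.0061]
0.098 5 [0.5292 0.0068] ang 163.0 sd [0.0011 0.002 ] [0.0049 0.0027]
0.102 4 [0.529  0.0085] ang 158.0 sd [0.0005 0.0023] [0.0046 0.0023]
0.106 5 [0.5299 0.0072] ang 175.0 sd [0.0008 0.0021] [0.0055 0.0021]
0.11 4 [0.5302 0.0069] ang 152.0 sd [0.0009 0.0024] [0.0049 0.0033]
0.114 6 [0.5289 0.008 ] ang 141.0 sd [0.001  0.0026] [0.0059 0.0049]
0.118 6 [0.5294 0.0085] ang 149.0 sd [0.0012 0.0034] [0.0066 0.0046]
head 32 [0.5292 0.0126 0.0573] ((530.9368896484375, 11.36459732055664), (13.499103546142578, 29.370153427124023), 16.566
260 171
```

Emit:
carry_out:
  deltas:
    - [-0.002,0,0.05,0,-1]
    - [-0.002,0,0.11,0,-1]
    - [-0.002,0,0.14,0,-1]
    - [-0.002,0,0.16,0,-1]
    - [-0.002,0,0.18,0,-1]
    - [-0.002,0,0.19,0,-1]
    - [-0.002,0,0.197,0,-1]
    - [-0.002,0,0.197,0,-1]

```text
clock: 17.15
position: [0.5319, 0.0122, 0.144]
ee_rot: [0.994, 0.113, 0.0, 0.0]
ft_force: [-0.1, -1.0, -1.7]
grip_width: 0.298
grasp_force: 59.7
```

In the slot with no vertical force. Next is the same turn, ending at about yaw +21.

Emit:
carry_out:
  deltas:
    - [0,-0.003,0.002,-0.3,-1]
    - [-0.001,-0.005,0.002,-0.6,-1]
    - [-0.002,-0.007,0.002,-0.867,-1]
    - [-0.002,-0.007,0.002,-0.867,-1]

```text
clock: 17.65
position: [0.532, 0.0134, 0.144]
ee_rot: [0.943, 0.333, 0.001, 0.0]
ft_force: [3.2, 1.5, -1.4]
grip_width: 0.299
grasp_force: 59.7
```

Emit:
carry_out:
  deltas:
    - [0,-0.003,0,-0.3,-1]
    - [-0.001,-0.005,0,-0.6,-1]
    - [-0.002,-0.007,0,-0.867,-1]
    - [-0.002,-0.007,0,-0.867,-1]

```text
clock: 18.15
position: [0.5314, 0.014, 0.1441]
ee_rot: [0.844, 0.536, 0.001, 0.0]
ft_force: [6.2, 0.9, -3.3]
grip_width: 0.297
grasp_force: 59.6
```

Emit:
carry_out:
  deltas:
    - [0,-0.003,0,-0.3,-1]
    - [-0.001,-0.005,0,-0.6,-1]
    - [-0.002,-0.007,0,-0.867,-1]
    - [-0.002,-0.007,0,-0.867,-1]

```text
clock: 18.65
position: [0.5304, 0.0144, 0.1441]
ee_rot: [0.702, 0.712, 0.001, 0.001]
ft_force: [5.2, 2.0, -1.1]
grip_width: 0.292
grasp_force: 59.8
```

Emit:
carry_out:
  deltas:
    - [0,-0.002,0,-0.2,-1]
    - [0,-0.004,0,-0.4,-1]
    - [-0.001,-0.005,0,-0.6,-1]
    - [-0.001,-0.005,0,-0.667,-1]
    - [-0.001,-0.005,0,-0.667,-1]

```text
clock: 19.27
position: [0.5296, 0.0144, 0.1442]
ee_rot: [0.569, 0.823, 0.001, 0.001]
ft_force: [5.8, 2.4, -1.9]
grip_width: 0.294
grasp_force: 59.9
```

```bash
python3 - <<'E'
from h import *
for i in range(3): plan((.5318,.012,.1735),5);camera("top")
E
python3 tip.py .529 .0115 l2.png | cut -c1-160 | grep -E "^0.0[56]|head"
```

```text
at [0.5296 0.0144 0.1442] yaw 20.69 tilt 0.15 F [ 5.8  2.4 -1.9] T [ 0.73 -1.47 -0.25] w 0.294 g 59.9 clk 19.275
[-0.02, 0.009, -0.196, 0.523]
at [0.5296 0.0144 0.1442] yaw 20.67 tilt 0.15 F [ 4.4  2.  -1.9] T [ 0.77 -1.51 -0.21] w 0.297 g 59.9 clk 19.325
[-0.02, 0.009, -0.196, 0.522]
at [0.5296 0.0144 0.1442] yaw 20.66 tilt 0.15 F [ 5.7  2.3 -2.1] T [ 0.79 -1.55 -0.21] w 0.297 g 59.9 clk 19.375
[-0.02, 0.009, -0.196, 0.522]
0.053 13 [0.5241 0.0075] ang 161.0 sd [0.0037 0.006 ] [0.0171 0.0123]
0.057 23 [0.5258 0.0106] ang 165.0 sd [0.0045 0.0067] [0.0219 0.0136]
0.061 5 [0.5309 0.0106] ang 19.0 sd [0.0011 0.0054] [0.0125 0.0054]
0.065 8 [0.5289 0.0095] ang 15.0 sd [0.0024 0.0044] [0.0134 0.0064]
0.069 6 [0.5297 0.0089] ang 140.0 sd [0.002 0.003] [0.006  0.0075]
head 36 [0.5256 0.0101 0.0583] ((526.6982421875, 11.551901817321777), (22.002418518066406, 13.614733695983887), 0.034834712743759155)
```

View pics/l2.png

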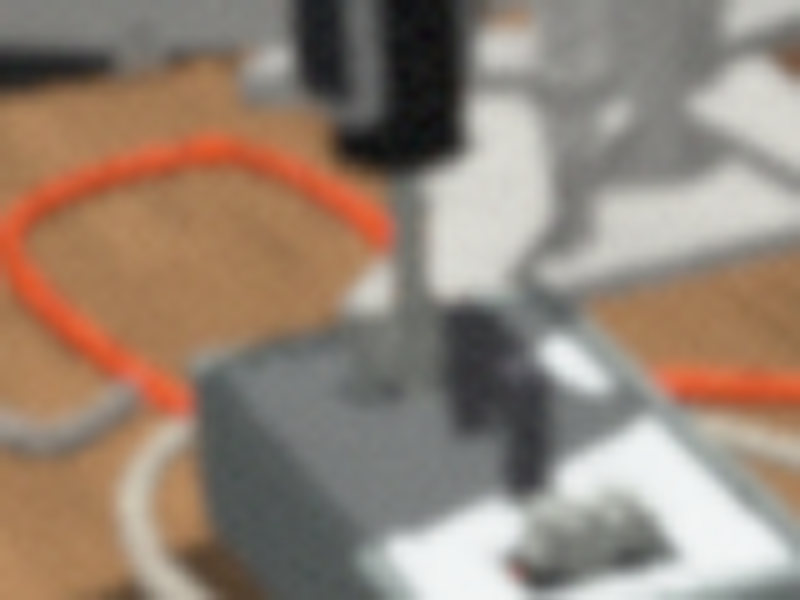

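Torque at the stop matches the right side, and the near head at (590,530) lies along x. I'll back off, lift out and return to the stand.

Emit:
carry_out:
  deltas:
    - [0,0,0,0.3,-1]
    - [0,0,0,0.5,-1]
    - [0,0,-0.05,0.5,-1]
    - [0,0,-0.15,0.5,-1]
    - [0,0,-0.4,0.5,-1]
    - [0,0,-0.64,0.5,-1]
    - [0,0,-0.64,0.5,-1]
    - [0,0,-0.64,0.5,-1]

```text
clock: 20.62
position: [0.5284, 0.0136, 0.2396]
ee_rot: [0.669, 0.743, -0.0, 0.0]
ft_force: [-0.8, -0.3, -1.9]
grip_width: 0.299
grasp_force: 60.0
```

Run:
```python
from h import *
plan((.5695,-.323,.24),-2)
P=[camera("top") for _ in range(4)]; W=np.nanmean([pts(p) for p in P],0)
m=(np.abs(W[...,:2]-(.5685,-.3255)).max(-1)<.05)&(W[...,2]>.062)&(W[...,2]<.078);q=W[m]
print(len(q),cv2.minAreaRect((q[:,:2]*1000).astype(np.float32)))
```

```text
at [0.5284 0.0136 0.2396] yaw 6.01 tilt 0.03 F [-0.8 -0.3 -1.9] T [ 0.03 -0.02  0.01] w 0.299 g 60.0 clk 20.625
[-0.753, 0.013, -0.0, 0.089]
[-0.752, 0.048, -0.0, 0.089]
[-0.749, 0.083, -0.0, 0.089]
387 ((568.7445068359375, -325.70172119140625), (60.080223083496094, 59.977684020996094), 89.17784118652344)
```

Emit:
carry_out:
  deltas:
    - [-0.753,0.013,0,0.09,-1]
    - [-0.753,0.013,0,0.09,-1]
    - [-0.753,0.013,0,0.09,-1]
    - [-0.753,0.013,0,0.09,-1]

```text
clock: 21.32
position: [0.5422, -0.0975, 0.2392]
ee_rot: [0.686, 0.727, 0.0, -0.001]
ft_force: [0.5, 0.6, -0.6]
grip_width: 0.296
grasp_force: 60.0
```

Emit:
carry_out:
  deltas:
    - [-0.752,0.048,0,0.09,-1]
    - [-0.752,0.048,0,0.09,-1]
    - [-0.752,0.048,0,0.09,-1]
    - [-0.752,0.048,0,0.09,-1]

```text
clock: 21.82
position: [0.5565, -0.2086, 0.2395]
ee_rot: [0.702, 0.712, 0.0, -0.0]
ft_force: [0.8, 1.0, -1.6]
grip_width: 0.295
grasp_force: 60.0
```

Emit:
carry_out:
  deltas:
    - [-0.749,0.083,0,0.09,-1]
    - [-0.749,0.083,0,0.09,-1]
    - [-0.749,0.083,0,0.09,-1]
    - [-0.749,0.083,0,0.09,-1]
    - [-0.749,0.083,0,0.09,-1]
    - [-0.749,0.083,0,0.09,-1]

```text
clock: 22.58
position: [0.5702, -0.3213, 0.2401]
ee_rot: [0.719, 0.695, 0.0, 0.0]
ft_force: [0.1, -0.3, -0.5]
grip_width: 0.297
grasp_force: 60.1
```

```bash
python3 - <<'E'
from h import *
plan((.5695,-.323,.1075),-2)
E
python3 tip.py .5685 -.3255 s1.png | cut -c1-110
```

```text
at [ 0.5702 -0.3213  0.2401] yaw -1.97 tilt 0.03 F [ 0.1 -0.3 -0.5] T [-0.   -0.02  0.  ] w 0.297 g 60.1 clk 22.575
[-0.011, -0.005, 0.884, 0.001]
0.149 8 [ 0.5689 -0.3256] ang 177.0 sd [0.0004 0.0045] [0.0129 0.0014]
0.153 12 [ 0.5692 -0.3256] ang 177.0 sd [0.0004 0.005 ] [0.0135 0.0018]
0.157 13 [ 0.568  -0.3252] ang 167.0 sd [0.0011 0.0044] [0.012  0.0043]
0.161 11 [ 0.5691 -0.3271] ang 4.0 sd [0.0014 0.0039] [0.0117 0.0038]
0.165 6 [ 0.5677 -0.3269] ang 138.0 sd [0.0006 0.0022] [0.0049 0.0041]
0.169 8 [ 0.5678 -0.3275] ang 137.0 sd [0.0008 0.0023] [0.0048 0.0043]
0.173 7 [ 0.5689 -0.3277] ang 149.0 sd [0.001  0.0025] [0.0067 0.0044]
0.177 10 [ 0.5686 -0.3273] ang 158.0 sd [0.0011 0.0028] [0.0077 0.0047]
0.181 10 [ 0.5684 -0.3272] ang 151.0 sd [0.001  0.0027] [0.0069 0.0047]
0.185 9 [ 0.5679 -0.3268] ang 142.0 sd [0.0013 0.0026] [0.0065 0.0054]
head 176 [ 0.5611 -0.337   0.0588] ((569.5582885742188, -325.5606689453125), (59.632904052734375, 57.105140686
349 234
```

Emit:
carry_out:
  deltas:
    - [-0.011,-0.003,0.2,0,-1]
    - [-0.011,-0.003,0.4,0,-1]
    - [-0.011,-0.003,0.6,0,-1]
    - [-0.011,-0.003,0.75,0,-1]
    - [-0.011,-0.003,0.85,0,-1]
    - [-0.011,-0.003,0.88,0,-1]
    - [-0.011,-0.003,0.88,0,-1]

```text
clock: 23.65
position: [0.5696, -0.3245, 0.1082]
ee_rot: [0.72, 0.694, 0.0, 0.0]
ft_force: [0.8, -0.8, -0.3]
grip_width: 0.297
grasp_force: 60.1
```

Emit:
carry_out:
  deltas:
    - [0,0,0.006,0,-1]
    - [0,0,0.006,0,-0.2]
    - [0,0,0.006,0,0.3]
    - [0,0,0.006,0,1]
    - [0,0,0.006,0,1]
    - [0,0,0.006,0,1]
    - [0,0,-0.3,0,1]
    - [0,0,-0.7,0,1]
    - [0,0,-0.88,0,1]
    - [0,0,-0.88,0,1]

```text
clock: 24.9
position: [0.5704, -0.3247, 0.2425]
ee_rot: [0.72, 0.694, 0.001, 0.002]
ft_force: [0.6, -0.3, -0.2]
grip_width: 0.996
grasp_force: 0.0
```

Run:
```python
from h import *
P=[camera("scene") for _ in range(4)]; W=np.nanmean([pts(p) for p in P],0)
for lo,hi in((.08,.1),(.1,.12),(.12,.136),(.136,.15)):
    m=(np.linalg.norm(W[...,:2]-(.5685,-.3255),axis=-1)<.025)&(W[...,2]>lo)&(W[...,2]<hi);q=W[m]
    if len(q):print(lo,len(q),q.mean(0).round(4),W[m][:,2].max().round(4))
P=[camera("top") for _ in range(2)]; W=np.nanmean([pts(p) for p in P],0)
m=(np.linalg.norm(W[...,:2]-(.5685,-.3255),axis=-1)<.025)&(W[...,2]>.13);print("top",m.sum(),W[m].mean(0) if m.sum() else 0)
plan((.5289,-.0401,.17),-1.5)
```

```text
0.08 141 [ 0.5639 -0.3348  0.0899] 0.0997
0.1 150 [ 0.5641 -0.3352  0.1101] 0.1199
0.12 119 [ 0.5639 -0.3351  0.1281] 0.1356
0.136 114 [ 0.5675 -0.33    0.1396] 0.1412
top 604 [ 0.56763767 -0.32529413  0.60278369]
at [ 0.5688 -0.3242  0.2383] yaw -2.08 tilt 0.12 F [0.1 0.3 0.5] T [-0.   -0.02  0.03] w 0.996 g 0.0 clk 25.2
[0.941, -0.167, 0.229, -0.01]
[0.942, -0.162, 0.229, -0.01]<stdin>:6: RuntimeWarning: Mean of empty slice
```

Driver is upright (top at 0.140). Now the pull, plus a check that the placing spot is flat.

Emit:
carry_out:
  deltas:
    - [0.941,-0.167,0,0,1]
    - [0.941,-0.167,0,0,1]
    - [0.941,-0.167,0,0,1]
    - [0.941,-0.167,0,0,1]

```text
clock: 25.7
position: [0.5494, -0.1815, 0.2396]
ee_rot: [0.719, 0.695, -0.0, 0.0]
ft_force: [1.2, -1.5, 0.1]
grip_width: 1.006
grasp_force: 0.0
```

Emit:
carry_out:
  deltas:
    - [0.942,-0.165,0.229,-0.01,1]
    - [0.942,-0.165,0.229,-0.01,1]
    - [0.942,-0.165,0.229,-0.01,1]
    - [0.942,-0.165,0.229,-0.01,1]
    - [0.942,-0.165,0.229,-0.01,1]
    - [0.942,-0.165,0.229,-0.01,1]
    - [0.942,-0.165,0.229,-0.01,1]

```text
clock: 26.58
position: [0.53, -0.0413, 0.2054]
ee_rot: [0.719, 0.695, 0.0, 0.0]
ft_force: [-0.4, 0.0, 0.5]
grip_width: 0.999
grasp_force: 0.0
```

Run:
```python
from h import *
plan((.528,-.0405,.080),-1.5)
P=[camera("top") for _ in range(4)]; W=np.nanmean([pts(p) for p in P],0)
I=np.mean([p["img"] for p in P],0)
for cx in(.455,.465,.475,.485):
  for cy in(-.225,-.235,-.25,-.27,-.29):
    m=(abs(W[...,0]-cx)<.046)&(abs(W[...,1]-cy)<.08); z=W[m][:,2]; im=I[m]; white=(im.min(-1)>150).sum()
    print(cx,cy,m.sum(),np.percentile(z,[1,50,99,100]).round(4),"white",white)
```

```text
at [ 0.53   -0.0413  0.2054] yaw -1.88 tilt 0.01 F [-0.4  0.   0.5] T [ 0.02 -0.01  0.02] w 0.999 g 0.0 clk 26.575
[0.005, -0.014, 0.836, -0.013]
0.455 -0.225 1671 [-0.0045 -0.0007  0.003   0.0065] white 3
0.455 -0.235 1677 [-0.0045 -0.0006  0.003   0.0065] white 7
0.455 -0.25 1677 [-0.0045 -0.0006  0.003   0.0065] white 9
0.455 -0.27 1675 [-0.0043 -0.0006  0.003   0.0065] white 9
0.455 -0.29 1676 [-0.0042 -0.0006  0.003   0.0065] white 9
0.465 -0.225 1669 [-0.0047 -0.0007  0.0031  0.0065] white 3
0.465 -0.235 1673 [-0.0047 -0.0007  0.0031  0.0065] white 7
0.465 -0.25 1673 [-0.0047 -0.0006  0.0032  0.0065] white 9
0.465 -0.27 1670 [-0.0046 -0.0006  0.0032  0.0065] white 9
0.465 -0.29 1670 [-0.0045 -0.0006  0.0031  0.0065] white 9
0.475 -0.225 1670 [-0.0047 -0.0007  0.008   0.0155] white 21
0.475 -0.235 1668 [-0.0048 -0.0007  0.0034  0.0155] white 10
0.475 -0.25 1667 [-0.0048 -0.0006  0.003   0.0065] white 6
0.475 -0.27 1666 [-0.0047 -0.0006  0.003   0.0065] white 6
0.475 -0.29 1668 [-0.0046 -0.0006  0.0031  0.0065] white 6
0.485 -0.225 1664 [-0.0048 -0.0006  0.0123  0.0159] white 45
0.485 -0.235 1661 [-0.0048 -0.0006  0.0108  0.0159] white 30
0.485 -0.25 1663 [-0.0048 -0.0006  0.0035  0.0159] white 13
0.485 -0.27 1663 [-0.0047 -0.0006  0.003   0.0065] white 6
0.485 -0.29 1663 [-0.0045 -0.0006  0.0032  0.0065] white 6
```

Emit:
carry_out:
  deltas:
    - [0.005,-0.012,0.2,-0.01,1]
    - [0.005,-0.012,0.5,-0.01,1]
    - [0.005,-0.012,0.7,-0.01,1]
    - [0.005,-0.012,0.8,-0.01,1]
    - [0.005,-0.012,0.836,-0.01,1]
    - [0.005,-0.012,0.836,-0.01,1]
    - [0.005,-0.012,0.836,-0.01,-0.5]
    - [0.005,-0.012,0.836,-0.01,-1]
    - [0.005,-0.012,0.836,-0.01,-1]
    - [0.005,-0.012,0.836,-0.01,-1]
    - [0.005,-0.012,0.836,-0.01,-1]
    - [0.005,-0.012,0.836,-0.01,-1]
    - [0.005,-0.012,0.836,-0.01,-1]
    - [0.005,-0.012,0.836,-0.01,-1]
  force: 60

```text
clock: 28.52
position: [0.5283, -0.0395, 0.0803]
ee_rot: [0.716, 0.698, 0.0, 0.0]
ft_force: [-0.8, 0.4, 5.4]
grip_width: 0.126
grasp_force: 59.4
```

Emit:
carry_out:
  deltas:
    - [0,0,-0.02,0,-1]
    - [0,0,-0.04,0,-1]
    - [0,0,-0.06,0,-1]
    - [0,0,-0.06,0,-1]

```text
clock: 29.02
position: [0.5281, -0.0395, 0.0891]
ee_rot: [0.716, 0.698, 0.0, 0.0]
ft_force: [-1.1, -0.1, -1.9]
grip_width: 0.126
grasp_force: 58.5
```

Emit:
carry_out:
  deltas:
    - [0,0,-0.1,0,-1]
    - [0,0,-0.3,0,-1]
    - [0,0,-0.5,0,-1]
    - [0,0,-0.5,0,-1]
    - [0,0,-0.5,0,-1]

```text
clock: 29.65
position: [0.5277, -0.0396, 0.1635]
ee_rot: [0.716, 0.698, -0.0, -0.0]
ft_force: [0.0, -0.2, -3.1]
grip_width: 0.128
grasp_force: 58.8
```

Run:
```python
from h import *
plan((.465,-.26,.165),0)
p=camera("scene");save(p,"panel.png")
```

```text
at [ 0.5277 -0.0396  0.1635] yaw -1.48 tilt 0.03 F [ 0.  -0.2 -3.1] T [0.01 0.05 0.02] w 0.128 g 58.8 clk 29.65
[-0.74, -0.19, -0.005, -0.025]
[-0.737, -0.199, -0.005, -0.025]
```

View pics/panel.png

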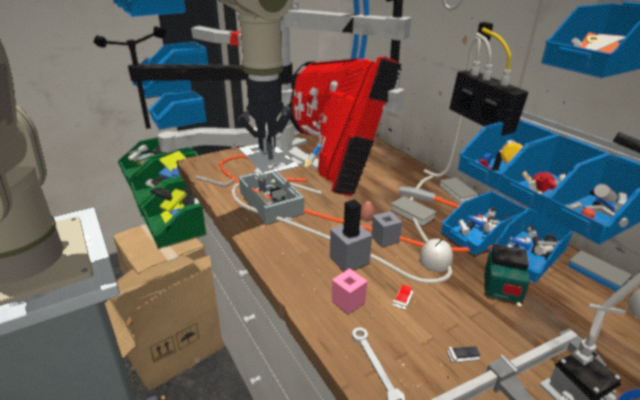

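Panel is held level at (270,157), the box is open at (270,195), and the driver stands in its stand at (350,235).

Emit:
carry_out:
  deltas:
    - [-0.25,-0.06,0,0,-1]
    - [-0.5,-0.13,0,0,-1]
    - [-0.74,-0.19,0,0,-1]
    - [-0.74,-0.19,0,0,-1]

```text
clock: 30.2
position: [0.495, -0.1529, 0.1626]
ee_rot: [0.718, 0.696, -0.001, -0.001]
ft_force: [0.8, 0.2, -1.4]
grip_width: 0.128
grasp_force: 58.7
```

Emit:
carry_out:
  deltas:
    - [-0.25,-0.06,0,0,-1]
    - [-0.5,-0.13,0,0,-1]
    - [-0.74,-0.2,0,0,-1]
    - [-0.74,-0.2,0.1,0,-1]
    - [-0.74,-0.2,0.2,0,-1]
    - [-0.74,-0.2,0.2,0,-1]
    - [-0.74,-0.2,0.2,0,-1]

```text
clock: 31.08
position: [0.4643, -0.2589, 0.134]
ee_rot: [0.716, 0.698, 0.0, -0.0]
ft_force: [-0.0, 0.8, -2.7]
grip_width: 0.129
grasp_force: 58.6
```

Run:
```python
from h import *
plan((.465,-.26,.0398),-1.5)
```

```text
at [ 0.4643 -0.2589  0.134 ] yaw -1.39 tilt 0.02 F [-0.   0.8 -2.7] T [ 0.01  0.03 -0.01] w 0.129 g 58.6 clk 31.075
[-0.007, 0.005, 0.628, 0.004]
```

Emit:
carry_out:
  deltas:
    - [0,0,0.15,0,-1]
    - [0,0,0.3,0,-1]
    - [0,0,0.42,0,-1]
    - [0,0,0.5,0,-1]
    - [0,0,0.55,0,-1]
    - [0,0,0.58,0,-1]
    - [0,0,0.605,0,-1]
    - [0,0,0.62,0,-1]
    - [0,0,0.628,0,-1]
    - [0,0,0.628,0,-1]

```text
clock: 32.33
position: [0.4639, -0.26, 0.0398]
ee_rot: [0.716, 0.698, -0.0, 0.0]
ft_force: [0.1, -0.4, -1.8]
grip_width: 0.128
grasp_force: 58.7
```

Emit:
carry_out:
  deltas:
    - [0,0,0.005,0,-1]
    - [0,0,0.01,0,-1]
    - [0,0,0.01,0,-1]

```text
clock: 32.7
position: [0.464, -0.26, 0.0392]
ee_rot: [0.716, 0.698, -0.0, 0.0]
ft_force: [-4.9, 2.9, 10.4]
grip_width: 0.126
grasp_force: 60.5
```

Contact. Now release and retreat.

Emit:
carry_out:
  deltas:
    - [0,0,0,0,-0.5]
    - [0,0,0,0,0]
    - [0,0,0,0,0.5]
    - [0,0,0,0,1]
    - [0,0,0,0,1]
    - [0,0,0,0,1]
    - [0,0,-0.2,0,1]
    - [0,0,-0.5,0,1]
    - [0,0,-0.9,0,1]
    - [0,0,-0.9,0,1]

```text
clock: 33.95
position: [0.4661, -0.2609, 0.1779]
ee_rot: [0.716, 0.698, 0.001, 0.004]
ft_force: [1.1, -0.2, -0.5]
grip_width: 1.002
grasp_force: 0.0
```

Emit:
carry_out:
  deltas:
    - [0,-0.3,-0.3,0,1]
    - [0,-0.6,-0.6,0,1]
    - [0,-0.6,-0.6,0,1]
    - [0,-0.6,-0.6,0,1]

```text
clock: 34.45
position: [0.3738, -0.2575, 0.2625]
ee_rot: [0.716, 0.698, -0.0, -0.0]
ft_force: [-0.3, -1.1, 0.4]
grip_width: 0.998
grasp_force: 0.0
```

Run:
```python
from h import *
plan((.465,-.26,.16),-1.5)
p=camera("scene");save(p,"end.png");t=camera("top");W=pts(p)
for q in("panel","driver"):
    for n,pp in(("s",p),("t",t)): print(q,n,[(np.round(r["position"],3).tolist(),round(r["conf"],2)) for r in boxes_of(q,pp)[:2]])
m=(abs(W[...,0]-.464)<.035)&(abs(W[...,1]+.26)<.065)&(W[...,2]<.012);q=W[m];A=np.c_[q[:,:2],np.ones(len(q))];print(len(q),np.linalg.lstsq(A,q[:,2],rcond=None)[0],q[:,2].mean())
m=(np.linalg.norm(W[...,:2]-(.5685,-.3255),axis=-1)<.025)&(W[...,2]>.136);print(W[m].mean(0),W[m][:,2].max())
```

```text
at [ 0.3738 -0.2575  0.2625] yaw -1.5 tilt 0.02 F [-0.3 -1.1  0.4] T [ 0.02 -0.01  0.02] w 0.998 g 0.0 clk 34.45
[-0.001, 0.609, 0.683, -0.0]
panel s [([0.46, -0.271, 0.003], 0.58)]
panel t [([0.465, -0.253, 0.001], 0.63)]
driver s [([0.561, -0.34, 0.11], 0.67)]
driver t []
1191 [-0.00101907  0.00436161  0.00534944] 0.0037120867405100993
[ 0.56739824 -0.33033254  0.13961856] 0.14204312686651438
```

View pics/end.png

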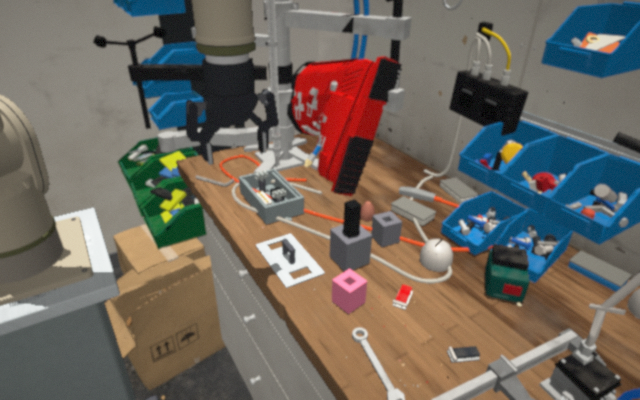

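The panel lies flat with its pull up at (290,258), the driver is upright at (350,235), the gripper is clear, and the bystanders haven't moved.

```bash
python3 -c "
from h import *
print(ticket.hand_in())"
```

```text
the job is handed in; nothing more can be done
None
```

I turned both fasteners to their stops, put the screwdriver back upright in its stand, set the panel flat with its pull up on the clear bench beside the box, and handed the job in; the hand-in gave no verdict.

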